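# Sort the bar tools into their caddies

## Task

Tidy the worktop: stand the two bitters bottles in the two-bay wooden caddy and the two jiggers in the round wells of the wooden board, one to a bay or well, with the taller of each pair at the end that has the brass pull, and lay the matchbox flat inside the small shallow tray. Everything must end standing squarely on the floor of its place; knock nothing over, and leave the corkscrew where it lies.

Things in the scene. Friction and masses are not known exactly. Their poses are not given: they have to be found in the camera images.
- tall_bottle: Taller bitters bottle: amber-brown round glass bottle with paper label and black cap, body 39 mm in diameter up to 60 mm high with sloping shoulders above that, cap about 21 mm in diameter, 100 mm high overall. Stands upright on its round foot; origin at the centre of the underside, z up; being round, its yaw does not matter.
- short_bottle: Shorter bitters bottle: pale green round glass bottle with paper label and black cap, body 39 mm in diameter up to 52 mm high with sloping shoulders above that, cap about 21 mm in diameter, 88 mm high overall. Stands upright on its round foot; origin at the centre of the underside, z up; being round, its yaw does not matter.
- large_jigger: Larger bar measure (jigger): plain steel hourglass of two cones, 88 mm high, 43 mm wide at the top and 40 mm at the foot, narrow waist 50 mm above the underside. Grip it across the upper cup, about 10 mm below the rim: closed on the waist, the fingers above would strike the rim. Stands upright on its round foot; origin at the centre of the underside, z up; being round, its yaw does not matter.
- small_jigger: Smaller bar measure (jigger): plain steel hourglass of two cones, 68 mm high, 37 mm wide at the top and 34 mm at the foot, narrow waist 39 mm above the underside. Grip it across the upper cup, about 10 mm below the rim: closed on the waist, the fingers above would strike the rim. Stands upright on its round foot; origin at the centre of the underside, z up; being round, its yaw does not matter.
- matchbox: Red matchbox lying flat: 50 mm along its x, 63 mm along its y, 18 mm high. Origin at the centre of the underside.
- bottle_caddy: Fixed open wooden box for the bitters bottles, 74 mm along its x, 149 mm along its y, rim 30 mm high, walls 7 mm. A divider makes two bays 60 (x) by 64 (y) mm, centred at y = +36 and -36 mm in its frame, cork-lined floor 7 mm above the worktop. A small brass pull sticks out 14 mm from its +y end. Origin on the worktop under its centre, z up.
- jigger_board: Fixed flat wooden board for the jiggers: 76 mm along its x, 149 mm along its y, 16 mm thick, with two round wells 60 mm in diameter and 10 mm deep (floor 6 mm above the worktop), centred at y = +36 mm and y = -36 mm in its frame. A small brass pull sticks out 14 mm from its +y end. Origin on the worktop under its centre, z up.
- match_tray: Fixed small shallow wooden tray for the matchbox, with a single bay and no pull: outside 76 mm along its x and 90 mm along its y, wall 5 mm thick, inside 66 mm by 80 mm, rim 10 mm and floor 5 mm above the worktop. Origin on the worktop under its centre, z up.
- corkscrew: Bystander: folded waiter's corkscrew lying flat, dark wood and steel, 41 mm along its x, 112 mm along its y, 16 mm high. Origin at the centre of its underside. It stays where it lies.
There are look-alikes about, which are no part of the job. Leave any purple look-alike of the small_jigger alone. What is shaped like the tall_bottle but pink or red is not meant.

How it is judged:
By the outcome, as a careful person would: the job done as asked, in the order asked, and still so for the second after the job is handed in, with the robot touching nothing.
It also fails if it takes over 125 s, if anything falls off the work surface, if the arm or the gripper's body presses on something with over 40 N, if the wrist force passes 120 N, or if a joint passes its speed limit or range.

## Robot

A 7-joint arm with a two-finger parallel gripper is mounted at the origin on a cart in front of the work surface, level with it; the furniture and walls round the work are solid. World frame = base frame: x ahead of the robot, y to its left, z up, the work surface at z = 0. Lengths are in m, angles in rad, forces in N, time in s.
With the tool pointing down it reaches from about 0.4 to 0.85 m from the base axis. Payload 6.9 kg.
Tool frame: the origin (TCP) lies midway between the tips of the shut fingers; the grasp point (between the pads) lies 19 mm behind it; z points along the fingers, y is the line along which they close (so a half turn about z gives the same grasp; the last joint's range is limited). The gripper opens to 85 mm and grips with 20 to 120 N. Pads are 22 mm wide; open, the fingers measure 114 mm over their backs; the gripper's body (76 mm by 85 mm) begins 54 mm behind the grasp point. The pads swing forward as they close: fully open they stand 13 mm farther back than shut.
Start: joints at [1.31, 0.507, -0.238, 1.5, 0.126, 1.149, -0.155], TCP at [0.224, -0.584, 0.231] pointing down, gripper open.
Joint ranges: [-3.08, 3.08], [-0.24, 2.05], [-1.43, 1.35], [0, 2.5], [-1.52, 4.66], [0.17, 1.96], [-2.89, 2.89]. Speed limits (rad/s): [2.39, 2.39, 3.14, 3.14, 3.14, 3.14, 3.14].

## Interface

Orientations are given as a unit quaternion [w, x, y, z].
In Python, from bench import bot gives the robot as it stands. Calls block until the motion is done:
- bot.movep(position, orientation): joint-space move of the TCP to a pose.
- bot.servo_line(position, ori=None, max_speed=0.15, guard=None): straight line of the TCP; ori=None keeps the orientation; max_speed is the mean speed in m/s. With guard (N) it stops when the force on the tool has changed by that much, and returns True; else False.
- bot.movej(angles): joint-space move.
- bot.release() and bot.close(): open the fingers fully, or close them until they stop; the grip force is fixed at half the most.
- bot.dwell(seconds).
- bot.ik(position, orientation): joint angles nearest the present ones, or None.
- bot.read_state(): the state.
- bot.capture(name): name is "scene" or "top"; returns (picture, depth): 420x560x3 uint8, red, green, blue; 420x560 float32, m along the optical axis (not along the pixel's ray), 0 where there is no reading.
- bot.calibration(name): a dict with "fx", "fy", "cx", "cy" (pixels), "eye" and "orientation" of the camera in the world. Camera axes: x right, y down, z forward; pixel columns grow to the right and rows downward; lengths in m; the calibration is good to about 2 mm. A picture is of the moment at which its call begins. calibration takes no time and is no camera call.
A pose or a line that the arm cannot do raises bot.PlanningError and nothing moves.
- bot.close_job(): hands the job in; it is judged then, once.
The state is a dict: "time_s": time; "joint_pos": joint angles; "qd": joint speeds; "tau": joint torques, N m; "ee_pos": TCP position; "tool_rot": TCP orientation; "ft_force": force on the tool from outside, world axes, zero at the start; "wrist_torque": the same for the moment, N m; "finger_gap": finger opening in m; "finger_force": force on a finger pad.
Only numpy, scipy, OpenCV 4.12 (cv2) and the standard library are available. Lean on these libraries where they do the work, as an engineer would, in place of code of your own. Each camera call takes 0.05 s, during which the arm holds its last target. There are 200 camera calls.

## Working session

There is one attempt and no reset: what is moved stays moved. The work goes in short steps, each a Python script; the robot and the scene stay as the last script left them, time stands still between calls to the robot, and variables do not carry over. Pictures are saved under pics/ and viewed, at most 14 in all, crops included, and the job is handed in when it is done.

```bash
mkdir -p pics; ls
python3 - <<'E'
from bench import bot
import cv2,numpy as np
for n in("scene","top"):
    p,d=bot.capture(n); cv2.imwrite(f"pics/{n}0.png",p[:,:,::-1]); np.savez(f"{n}0.npz",p=p,d=d)
    print(n,bot.calibration(n))
print(bot.read_state())
E
```

```text
pics
scene {'fx': 440.4281201146582, 'fy': 440.4281201146582, 'cx': 283.63446737918133, 'cy': 207.55400453940757, 'eye': array([-0.06225558,  0.63647483,  0.97879567]), 'orientation': array([ 0.13590927, -0.37214476,  0.86433888, -0.30976644])}
top {'fx': 502.81973339624597, 'fy': 502.81973339624597, 'cx': 280.16003625063263, 'cy': 212.15806603405932, 'eye': array([0.15412264, 0.0793396 , 1.77699744]), 'orientation': array([-0.07445549,  0.71322783, -0.69376352,  0.06674292])}
{'time_s': 0.1, 'joint_pos': array([ 1.31050948,  0.5082606 , -0.23748811,  1.50101164,  0.12568471,
        1.14891848, -0.15481906]), 'qd': array([ 0.00120345, -0.00253185, -0.00060439, -0.00371869,  0.00039209,
        0.00231498,  0.00071364]), 'tau': array([-5.66628267e-03, -6.21835327e+01, -2.19464824e+00, -2.50204200e+01,
        1.25983523e-02,  7.82271149e-03,  1.17475216e-05]), 'ee_pos': array([ 0.22330595, -0.58326765,  0.23051819]), 'tool_rot': array([-7.90203630e-04,  9.83326153e-01,  1.81848909e-01, -1.64610448e-04]), 'ft_force': array([-0.68687284, -0.58460594, -0.36367326]), 'wrist_torque': array([-0.00191989, -0.05492408, -0.03716611]), 'finger_force': 0.0, 'finger_gap': 0.08582343617661936}
```

View pics/top0.png

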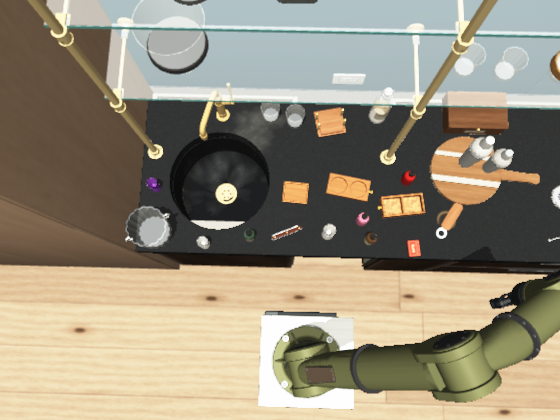

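View pics/scene0.png

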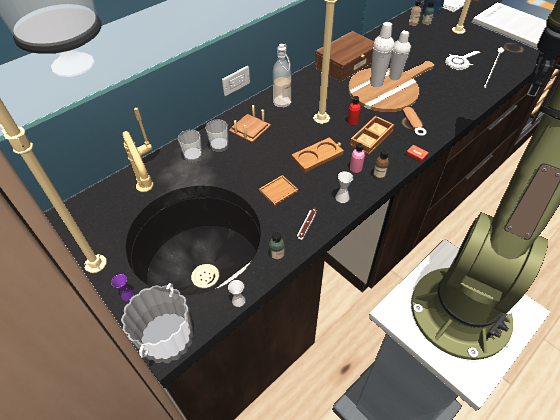

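Top: small jigger (203,242), green bottle (250,235), corkscrew (286,232), large jigger (329,231), amber bottle (370,239), matchbox (414,248); tray (295,192), board (349,187), caddy (403,205). Look-alikes: pink bottle (362,219), red bottle (409,177), purple jigger (153,184). There is a brass post by the caddy (388,157). Next I rectify both views to the worktop to measure.

```bash
cat > h.py <<'E'
from bench import bot
import cv2,numpy as np
from scipy.spatial.transform import Rotation as R
def cam(n):
    c=bot.calibration(n); q=c["orientation"]
    return c,R.from_quat([q[1],q[2],q[3],q[0]]).as_matrix(),np.array(c["eye"])
def proj(n,P):
    c,M,e=cam(n); q=(np.atleast_2d(P)-e)@M
    return np.c_[c["fx"]*q[:,0]/q[:,2]+c["cx"],c["fy"]*q[:,1]/q[:,2]+c["cy"]]
def plane(n,uv,z):
    c,M,e=cam(n); uv=np.atleast_2d(uv)
    r=np.c_[(uv[:,0]-c["cx"])/c["fx"],(uv[:,1]-c["cy"])/c["fy"],np.ones(len(uv))]@M.T
    return e+r*((z-e[2])/r[:,2])[:,None]
def tri(a,b):  # pixel in top, pixel in scene -> 3d, miss
    A=plane("top",a,0)[0];ea=cam("top")[2];B=plane("scene",b,0)[0];eb=cam("scene")[2]
    da=A-ea;db=B-eb;s=np.linalg.lstsq(np.c_[da,-db],eb-ea,rcond=None)[0]
    p=ea+s[0]*da;q=eb+s[1]*db;return (p+q)/2,np.linalg.norm(p-q)
def cloud(n,d):
    c,M,e=cam(n); v,u=np.mgrid[:420,:560]
    return e+np.stack([(u-c["cx"])/c["fx"]*d,(v-c["cy"])/c["fy"]*d,d],-1)@M.T
def rect(n,img,z,x0,x1,y0,y1,s):  # image: up=+x, right=-y
    h,w=int((x1-x0)*s),int((y1-y0)*s)
    r,c=np.mgrid[:h,:w]; P=np.stack([x1-r/s,y1-c/s,np.full(r.shape,z)],-1).reshape(-1,3)
    uv=proj(n,P).astype(np.float32).reshape(h,w,2)
    return cv2.remap(img,uv[...,0],uv[...,1],cv2.INTER_CUBIC)
E
python3 - <<'E'
from h import *
for n,px in(("top",dict(sj=(203,242),sb=(250,235),ck=(286,232),lj=(329,231),tb=(370,239),pk=(362,219),rd=(409,177),mb=(414,248),tray=(295,192),board=(349,187),caddy=(403,205),post=(388,157))),):
    d=np.load(n+"0.npz")["d"]; C=cloud(n,d)
    for k,v in px.items(): print(k,plane(n,v,0).round(3)[0],C[v[1],v[0]].round(3))
for n in("top","scene"):
    p=np.load(n+"0.npz")["p"]
    cv2.imwrite(f"pics/r_{n}.png",rect(n,p[:,:,::-1].copy(),0.012,.33,.78,-.42,.38,1000)[:450])
E
```

```text
sj [0.398 0.376 0.   ] [0.393 0.37  0.036]
sb [0.428 0.209 0.   ] [0.414 0.203 0.088]
ck [0.442 0.081 0.   ] [0.44  0.081 0.016]
lj [ 0.45  -0.073  0.   ] [ 0.441 -0.068  0.055]
tb [ 0.425 -0.219  0.   ] [ 0.413 -0.206  0.078]
pk [ 0.497 -0.191  0.   ] [ 0.483 -0.18   0.072]
rd [ 0.658 -0.362  0.   ] [ 0.635 -0.343  0.079]
mb [ 0.397 -0.374  0.   ] [ 0.394 -0.368  0.025]
tray [0.59  0.052 0.   ] [0.59  0.052 0.002]
board [ 0.614 -0.144  0.   ] [ 0.611 -0.142  0.014]
caddy [ 0.552 -0.338  0.   ] [ 0.545 -0.331  0.032]
post [ 0.732 -0.287  0.   ] [ 0.72  -0.279  0.037]
```

View pics/r_top.png

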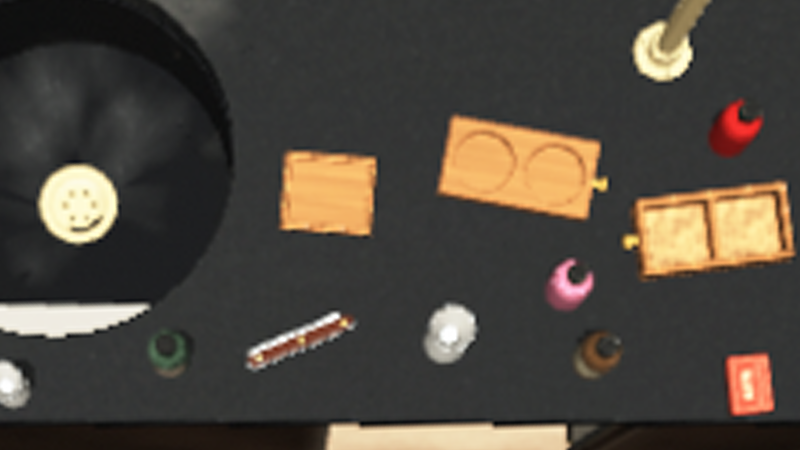

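View pics/r_scene.png

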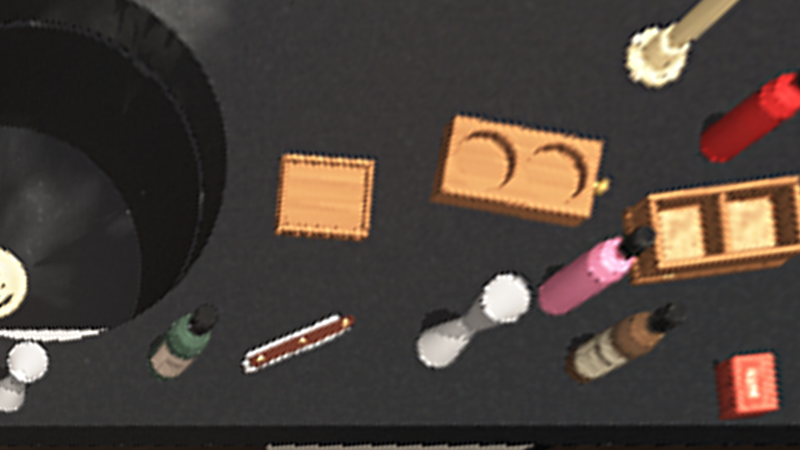

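Both pictures show: caddy pull on its left (world +y) end at (630,242); board pull on its right (world -y) end at (600,184); the amber bottle is at (600,352), clear of the pink one at (572,285). Now a silhouette fit in both views with height free.

```bash
cat >> h.py <<'E'
def hull_mask(n,rings):
    m=np.zeros((1680,2240),np.uint8)
    for a,b in zip(rings[:-1],rings[1:]):
        uv=proj(n,np.vstack([a,b])); h=cv2.convexHull(((uv+.5)*4).astype(np.float32)).round().astype(np.int32)
        cv2.fillConvexPoly(m,h,1)
    return cv2.resize(m*255,(560,420),interpolation=cv2.INTER_AREA)/255.
T=np.linspace(0,2*np.pi,24,endpoint=False)
def rnd(x,y,prof,h):
    return [np.c_[x+r*np.cos(T),y+r*np.sin(T),np.full(24,z*h)] for r,z in prof]
def box(x,y,a,sx,sy,h):
    c=np.array([[1,1],[1,-1],[-1,-1],[-1,1]])*[sx/2,sy/2]
    M=np.array([[np.cos(a),-np.sin(a)],[np.sin(a),np.cos(a)]]); c=c@M.T+[x,y]
    return [np.c_[c,np.zeros(4)],np.c_[c,np.full(4,h)]]
PR=dict(tall_bottle=[(.0195,0),(.0195,.06),(.0105,.08),(.0105,.1)],short_bottle=[(.0195,0),(.0195,.052),(.0105,.07),(.0105,.088)],
 large_jigger=[(.02,0),(.006,.05),(.0215,.088)],small_jigger=[(.017,0),(.006,.039),(.0185,.068)])
BX=dict(matchbox=(.05,.063,.018),bottle_caddy=(.074,.149,.03),jigger_board=(.076,.149,.016),match_tray=(.076,.09,.010))
def fgmask(n,p,d):
    C=cloud(n,d); hsv=cv2.cvtColor(p,cv2.COLOR_RGB2HSV)
    return (((C[...,2]>.008)&(d>0))|(hsv[...,2]>85)|((hsv[...,1]>90)&(hsv[...,2]>50))).astype(float)
def fit(name,F,x0,hfree=True,views=("top","scene")):
    from scipy.optimize import minimize
    def rings(q):
        if name in PR: return rnd(q[0],q[1],PR[name],q[-1])
        return box(q[0],q[1],q[2],*BX[name][:2],BX[name][2]*q[-1])
    W={}
    for n in views: # window: dilated initial silhouette
        W[n]=cv2.dilate((hull_mask(n,rings(x0))>0).astype(np.uint8),np.ones((9,9)))>0
    def f(q):
        if not hfree: q=np.r_[q,1.]
        s=0
        for n in views:
            m=hull_mask(n,rings(q)); s+=np.abs(m-F[n])[W[n]].sum()
        return s
    x=np.array(x0 if hfree else x0[:-1],float); st=np.array([.008,.008,.1,.15][:3 if name in BX else 2]+([.15] if hfree else []))
    st=st[:len(x)] if name in BX else np.array([.008,.008,.15])[:len(x)]
    for k in range(2):
        r=minimize(f,x,method="Nelder-Mead",options=dict(initial_simplex=np.vstack([x,x+np.diag(st)]),xatol=2e-4,fatol=.05)); x=r.x; st=st*.5
    return x,r.fun
E
python3 - <<'E'
from h import *
F={}
for n in("top","scene"):
    z=np.load(n+"0.npz"); F[n]=fgmask(n,z["p"],z["d"])
    P=z["p"].copy(); P[F[n]>0]=P[F[n]>0]//2+[0,127,0]; cv2.imwrite(f"pics/m_{n}.png",P[:,:,::-1])
I=dict(tall_bottle=(.42,-.212,1),short_bottle=(.42,.212,1),large_jigger=(.445,-.068,1),small_jigger=(.395,.372,1),
 matchbox=(.395,-.37,.08,1),bottle_caddy=(.55,-.335,.07,1),jigger_board=(.613,-.141,-2.99,1),match_tray=(.588,.051,-.05,1))
for k,v in I.items():
    print(k,*[np.r_[fit(k,F,v,hf)].round(3) if 0 else (lambda r:(r[0].round(4),round(r[1],1)))(fit(k,F,v,hf)) for hf in(True,False)],
      *[fit(k,F,v,False,(n,))[0].round(4) for n in F])
E
```

```text
tall_bottle (array([ 0.4228, -0.2148,  0.9579]), np.float64(54.5)) (array([ 0.4225, -0.214 ]), np.float64(60.8)) [ 0.4216 -0.214 ] [ 0.4223 -0.214 ]Traceback (most recent call last):
  File "<stdin>", line 9, in <module>
  File "h.py", line 52, in fit
    W[n]=cv2.dilate((hull_mask(n,rings(x0))>0).astype(np.uint8),np.ones((9,9)))>0
                     ~~~~~~~~~^^^^^^^^^^^^^
  File "h.py", line 29, in hull_mask
    uv=proj(n,np.vstack([a,b])); h=cv2.convexHull(((uv+.5)*4).astype(np.float32)).round().astype(np.int32)
  File "h.py", line 8, in proj
    c,M,e=cam(n); q=(np.atleast_2d(P)-e)@M
          ~~~^^^
  File "h.py", line 5, in cam
    c=bot.calibration(n); q=c["orientation"]
ValueError: time passes only in moves, steps and waits
```

```bash
sed -i 's/^def cam(n)/from functools import lru_cache\n@lru_cache(None)\ndef cam(n)/' h.py
python3 - <<'E'
from h import *
F={}
for n in("top","scene"):
    z=np.load(n+"0.npz"); F[n]=fgmask(n,z["p"],z["d"])
P=[]
I=dict(tall_bottle=(.42,-.212,1),short_bottle=(.42,.212,1),large_jigger=(.445,-.068,1),small_jigger=(.395,.372,1),
 matchbox=(.395,-.37,.08,1),bottle_caddy=(.55,-.335,.07,1),jigger_board=(.613,-.141,-2.99,1),match_tray=(.588,.051,-.05,1))
vis={n:np.load(n+"0.npz")["p"].copy() for n in F}
for k,v in I.items():
    print(k,*[(lambda r:(r[0].round(4),round(r[1],1)))(fit(k,F,v,hf)) for hf in(True,False)],
      *[fit(k,F,v,False,(n,))[0].round(4) for n in F])
    q=fit(k,F,v,False)[0]
    for n in F:
        m=hull_mask(n,rnd(*q,PR[k],1) if k in PR else box(*q,*BX[k]))>.5
        c,_=cv2.findContours(m.astype(np.uint8),0,2)
        vis[n][F[n]>0]; cv2.drawContours(vis[n],c,-1,(0,255,255),1)
a=cv2.resize(vis["top"][150:265,180:440],(780,345),interpolation=0)
cv2.imwrite("pics/fit.png",a[:,:,::-1])
b=cv2.resize(vis["scene"][95:310,220:440],(614,600),interpolation=0);cv2.imwrite("pics/fit2.png",b[:,:,::-1])
E
```

```text
tall_bottle (array([ 0.4228, -0.2148,  0.9579]), np.float64(54.5)) (array([ 0.4225, -0.214 ]), np.float64(60.8)) [ 0.4216 -0.214 ] [ 0.4223 -0.214 ]
short_bottle (array([0.426 , 0.2094, 0.9433]), np.float64(53.2)) (array([0.4252, 0.2096]), np.float64(60.9)) [0.4245 0.2093] [0.4272 0.2082]
large_jigger (array([ 0.4395, -0.0655,  1.0131]), np.float64(113.6)) (array([ 0.4401, -0.0657]), np.float64(114.9)) [ 0.4404 -0.0654] [ 0.4397 -0.0658]
small_jigger (array([0.3911, 0.369 , 1.0064]), np.float64(127.7)) (array([0.3913, 0.3689]), np.float64(128.0)) [0.3924 0.3705] [0.3916 0.3687]
matchbox (array([ 0.4   , -0.3774,  0.2704,  0.0551]), np.float64(169.4)) (array([ 0.3949, -0.3703,  0.1538]), np.float64(223.8)) [ 0.395 -0.37   0.13 ] [ 0.3952 -0.37    0.1229]
bottle_caddy (array([ 0.5481, -0.3302,  0.1256,  1.0499]), np.float64(204.8)) (array([ 0.5482, -0.3304,  0.1297]), np.float64(204.8)) [ 0.5493 -0.3301  0.1199] [ 0.5474 -0.3287  0.1284]
jigger_board (array([ 0.6117, -0.1381, -3.3241,  1.1671]), np.float64(143.3)) (array([ 0.6128, -0.1388, -3.3202]), np.float64(143.7)) [ 0.6134 -0.1384 -3.3178] [ 0.6122 -0.1391 -3.3237]
match_tray (array([ 0.5883,  0.0524, -0.0693,  1.0861]), np.float64(89.8)) (array([ 0.5885,  0.0516, -0.069 ]), np.float64(91.8)) [ 0.5896  0.0525 -0.0714] [ 0.588   0.052  -0.0763]
```

View pics/fit2.png

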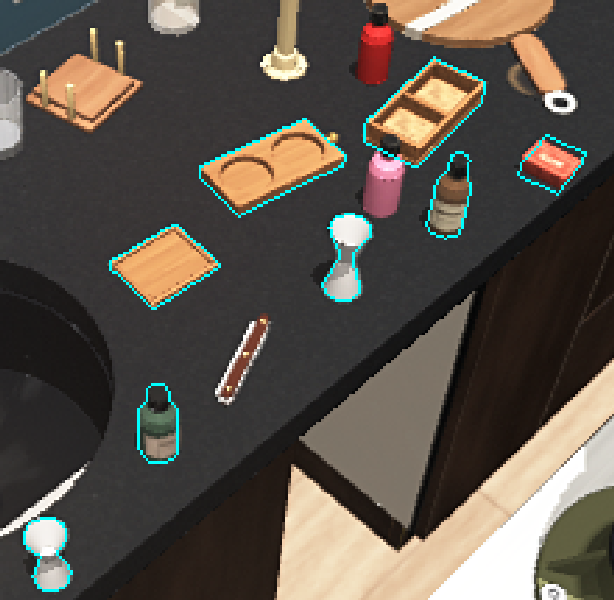

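Candidates in the crop (fit2.png): bottles amber (450,200), pink (383,182), red (375,50) – the amber one fits the tall bottle, since pink/red are excluded. Jiggers: steel (50,555) fits the small one; the purple one lies outside the crop at scene (122,287). Contours fit well except the matchbox (550,163), whose long side runs along world x, so I'll refit it with yaw ≈ -1.47. Then the tall bottle.

```bash
cat >> h.py <<'E'
def q(deg): a=np.radians(deg)/2; return [0,np.cos(a),np.sin(a),0]
def st(tag):
    s=bot.read_state(); print(tag,round(s["time_s"],1),"p",s["ee_pos"].round(4),"gap",round(s["finger_gap"],4),"F",s["ft_force"].round(1),"ff",round(s["finger_force"],1))
def pick(x,y,z,deg,hover=.2,lift=.2):
    bot.movep([x,y,hover],q(deg)); bot.servo_line([x,y,z+.03],max_speed=.2)
    hit=bot.servo_line([x,y,z],max_speed=.08,guard=15); st(f"down hit={hit}")
    bot.close(); st("closed"); bot.servo_line([x,y,lift],max_speed=.2); st("lifted")
def place(x,y,z,deg,hover=.2,up=.2):
    bot.movep([x,y,hover],q(deg)); bot.servo_line([x,y,z+.008],max_speed=.2)
    hit=bot.servo_line([x,y,z-.003],max_speed=.03,guard=5); st(f"set hit={hit}")
    bot.release(); bot.dwell(.2); bot.servo_line([x,y,up],max_speed=.25); st("up")
E
python3 - <<'E'
from h import *
F={}
for n in("top","scene"):
    z=np.load(n+"0.npz"); hsv=cv2.cvtColor(z["p"],cv2.COLOR_RGB2HSV)
    F[n]=((hsv[...,1]>100)&(hsv[...,2]>70)).astype(float)
for hf in(True,False): print(fit("matchbox",F,(.395,-.37,-1.47,1),hf))
d=np.load("scene0.npz")["d"];C=cloud("top",np.load("top0.npz")["d"])
m=(C[...,2]>.2)&(C[...,0]>.45)&(C[...,0]<.8)&(abs(C[...,1])<.5); print("high pts",m.sum(),C[m][:,0].min() if m.any() else "", C[m][::150].round(2)[:12].tolist())
for p in([.4225,-.214,.033],[.4225,-.214,.2],[.5435,-.2945,.2],[.5435,-.2945,.04]): print(bot.ik(p,q(30)) is not None,bot.ik(p,q(65)) is not None)
pick(.4225,-.214,.033,30)
E
```

```text
(array([ 0.39838712, -0.37422335, -1.48556503,  0.45026521]), np.float64(118.41568627450981))
(array([ 0.39612249, -0.37039826, -1.41620203]), np.float64(180.08235294117645))
high pts 21702 0.7116737081824629 [[0.8, 0.33, 0.82], [0.8, 0.45, 0.81], [0.79, 0.31, 0.82], [0.8, 0.26, 0.81], [0.8, 0.29, 0.81], [0.79, 0.44, 0.81], [0.8, 0.11, 0.81], [0.79, 0.37, 0.81], [0.8, 0.05, 0.81], [0.79, 0.4, 0.81], [0.79, 0.08, 0.81], [0.72, -0.28, 0.93]]
True True
True True
True True
True True
down hit=False 3.0 p [ 0.4227 -0.214   0.0333] gap 0.0855 F [ 0.8 -0.8 -1. ] ff 0.0
closed 3.5 p [ 0.4226 -0.2139  0.0335] gap 0.0374 F [-1.1  1.9  6.4] ff 59.5
lifted 4.5 p [ 0.4218 -0.2138  0.199 ] gap 0.0373 F [-0.8  0.6 -1.6] ff 60.1
```

Run:
```python
from h import *
c=np.array([.5482,-.3304]);a=.127;u=np.array([-np.sin(a),np.cos(a)])*.036
place(*(c+u),.0405,65)
pick(.4255,.2092,.028,65)
place(*(c-u),.0355,65)
for n in("top","scene"):
    p,d=bot.capture(n); np.savez(f"{n}1.npz",p=p,d=d)
    if n=="scene": cv2.imwrite("pics/s1.png",cv2.resize(p[90:230,330:470],(560,560),interpolation=cv2.INTER_CUBIC)[:,:,::-1])
```

```text
set hit=True 6.4 p [ 0.544  -0.295   0.0403] gap 0.037 F [-0.6  0.4  5. ] ff 60.0
up 7.9 p [ 0.5428 -0.2946  0.1987] gap 0.0856 F [ 0.4  0.3 -0.5] ff 0.0
down hit=False 11.2 p [0.4256 0.2093 0.0282] gap 0.0854 F [-0.2  0.   0.3] ff 0.0
closed 11.7 p [0.4254 0.2093 0.0286] gap 0.0369 F [-2.4 -0.6  6.6] ff 59.5
lifted 12.7 p [0.425  0.2086 0.199 ] gap 0.0369 F [-1.2 -0.6 -1.8] ff 60.1
set hit=True 16.1 p [ 0.5532 -0.3665  0.0355] gap 0.037 F [-1.5 -0.   4.3] ff 60.9
up 17.6 p [ 0.5519 -0.3661  0.1986] gap 0.0853 F [-0.6  1.1 -0. ] ff 0.0
```

View pics/s1.png

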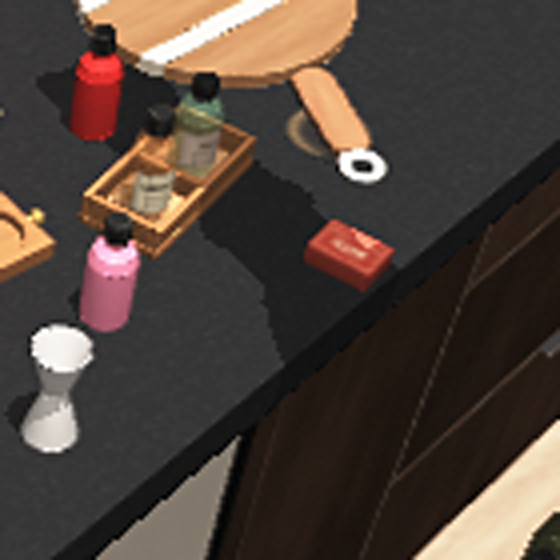

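The crop shows both bottles standing in the caddy, tall at the pull end (155,165), short at (200,125). Next I check the uncertain points: bottle fits, and the matchbox yaw from its own red mask.

Run:
```python
from h import *
print(proj("scene",[[.552,-.366,.2],[.552,-.366,.3]]))
for n in("top","scene"):
    z=np.load(n+"1.npz"); p=z["p"]; hsv=cv2.cvtColor(p,cv2.COLOR_RGB2HSV).astype(int)
    print(n,[hsv[int(v),int(u)] for u,v in proj(n,[[.396,-.37,.018],[.396,-.44,0]])])
    r=rect(n,p,.018,.33,.46,-.44,-.30,4000); h=cv2.cvtColor(r,cv2.COLOR_RGB2HSV)
    m=((h[...,1]>110)&(h[...,2]>(110 if n=="top" else 140))&((h[...,0]<9)|(h[...,0]>170))).astype(np.uint8)
    c=max(cv2.findContours(m,0,2)[0],key=cv2.contourArea); b=cv2.minAreaRect(c)
    print("mb top face",.46-b[0][1]/4000,-.30-b[0][0]/4000,np.array(b[1])/4,b[2])
    cv2.drawContours(r,[cv2.boxPoints(b).astype(int)],-1,(0,255,255),2); 
    globals()[n]=r
cv2.imwrite("pics/mb.png",cv2.resize(np.hstack([top,scene]),(800,371))[:,:,::-1])
```

```text
[[387.35604717  80.93109039]
 [393.62634959  50.56136   ]]
top [array([  5, 167, 208]), array([ 0,  0, 56])]
mb top face 0.3953648376464844 -0.36874877166748043 [58.17322922 43.79597473] 84.3907241821289
scene [array([  3, 179, 185]), array([120,   5,  54])]
mb top face 0.3946514587402344 -0.36883075714111324 [55.51402664 42.25246811] 84.43490600585938
```

View pics/mb.png

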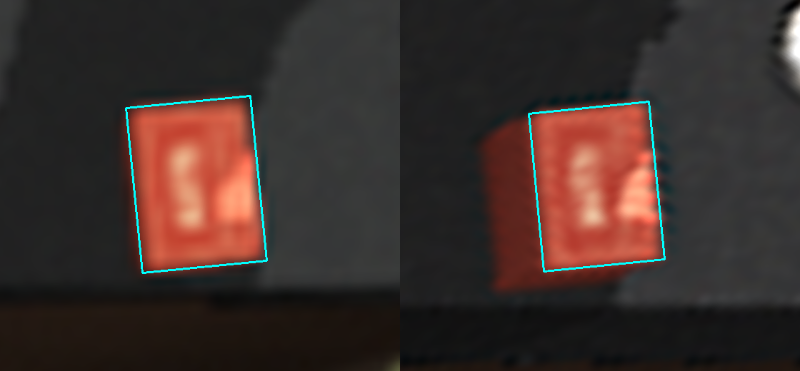

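Both views agree on the matchbox top face centre (0.395, -0.369), long side 5.6° from world x. Now the jiggers.

Run:
```python
from h import *
c=np.array([.6128,-.1388]);a=-3.321;u=np.array([-np.sin(a),np.cos(a)])*.036
pick(.440,-.0657,.055,65)
place(*(c+u),.061,65)
pick(.3915,.369,.036,65)
place(*(c-u),.042,65)
bot.movep([.395,-.369,.2],q(5.6)); st("hover mb")
for n in("top","scene"):
    p,d=bot.capture(n); np.savez(f"{n}2.npz",p=p,d=d); cv2.imwrite(f"pics/{n}2.png",p[:,:,::-1])
cv2.imwrite("pics/s2.png",cv2.resize(p[80:230,270:470],(800,600),interpolation=cv2.INTER_CUBIC)[:,:,::-1])
```

```text
down hit=False 20.2 p [ 0.4402 -0.0656  0.0553] gap 0.0852 F [ 0.4 -0.3  0.7] ff 0.0
closed 20.7 p [ 0.4403 -0.0656  0.0557] gap 0.0392 F [-2.1 -0.3  8.5] ff 59.1
lifted 21.6 p [ 0.4393 -0.0659  0.1991] gap 0.0394 F [-0.6 -0.6 -1.7] ff 60.4
set hit=True 23.6 p [ 0.6073 -0.174   0.0617] gap 0.0397 F [-1.9  0.7  4.9] ff 60.7
up 25.0 p [ 0.6059 -0.1744  0.1994] gap 0.0855 F [ 0.4 -0.4 -0.5] ff 0.0
down hit=False 28.4 p [0.3912 0.3689 0.0356] gap 0.0857 F [0.2 0.3 0.3] ff 0.0
closed 29.0 p [0.3917 0.3694 0.0365] gap 0.0335 F [-0.3 -0.2  5.9] ff 59.0
lifted 29.9 p [0.3913 0.3682 0.1989] gap 0.0332 F [ 0.2  0.7 -0.9] ff 59.5
set hit=True 33.1 p [ 0.6201 -0.1032  0.0426] gap 0.0332 F [-0.8  0.   5.8] ff 59.8
up 34.6 p [ 0.6185 -0.1038  0.1988] gap 0.0856 F [ 0.   0.4 -0.4] ff 0.0
hover mb 35.9 p [ 0.3964 -0.3678  0.2   ] gap 0.0856 F [-0.4  0.9  0.6] ff 0.0
```

View pics/s2.png

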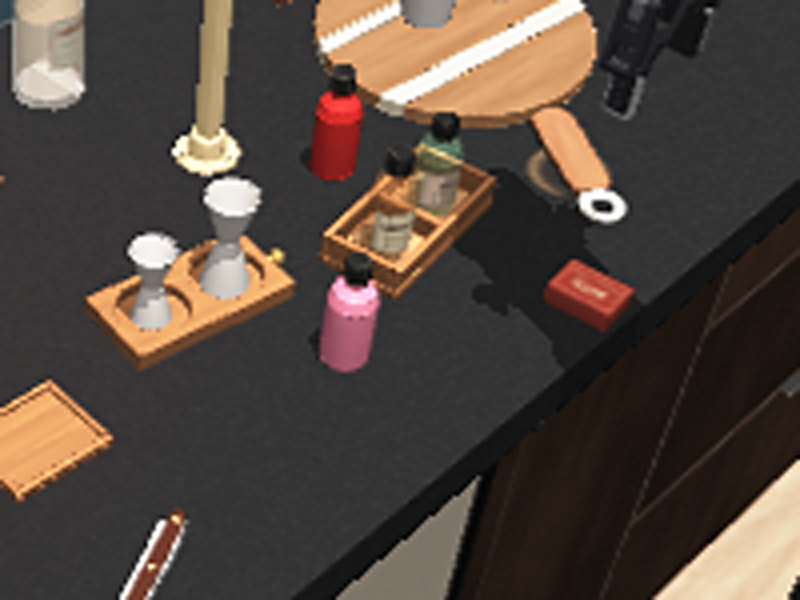

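Both jiggers stand in their wells, the large one at the pull end (225,240), small at (150,280). Now the matchbox.

Run:
```python
from h import *
print(bot.ik([.5885,.052,.008],q(86)) is not None)
pick(.395,-.369,.003,5.6)
place(.5885,.052,.0085,86)
bot.movep([.45,.15,.3],q(65)); bot.dwell(.3)
F={}
for n in("top","scene"):
    p,d=bot.capture(n); np.savez(f"{n}3.npz",p=p,d=d)
cv2.imwrite("pics/s3.png",cv2.resize(p[95:245,240:440],(800,600),interpolation=cv2.INTER_CUBIC)[:,:,::-1])
p=np.load("top3.npz")["p"]
cv2.imwrite("pics/t3.png",cv2.resize(p[150:260,190:440],(800,352),interpolation=cv2.INTER_CUBIC)[:,:,::-1]); st("end")
```

```text
True
down hit=False 37.8 p [ 0.395  -0.3688  0.0028] gap 0.0855 F [0.7 0.  0.1] ff 0.0
closed 38.3 p [ 0.3953 -0.3692  0.0036] gap 0.0385 F [-0.8 -0.9  5.2] ff 60.8
lifted 39.4 p [ 0.3943 -0.3687  0.199 ] gap 0.0383 F [-1.1  0.6 -0.3] ff 60.2
set hit=True 42.5 p [0.5894 0.052  0.0085] gap 0.0386 F [-0.7 -0.8  6.3] ff 61.7
up 44.2 p [0.5878 0.0514 0.1988] gap 0.0851 F [-1.   0.1  0.5] ff 0.0
end 45.4 p [0.4502 0.1497 0.2996] gap 0.0849 F [ 1. -0.  0.] ff 0.0
```

View pics/s3.png

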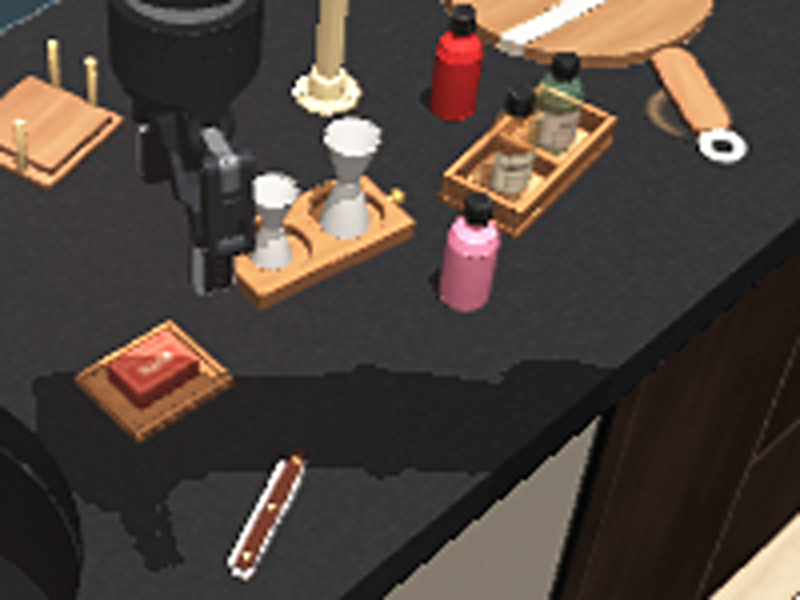

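View pics/t3.png

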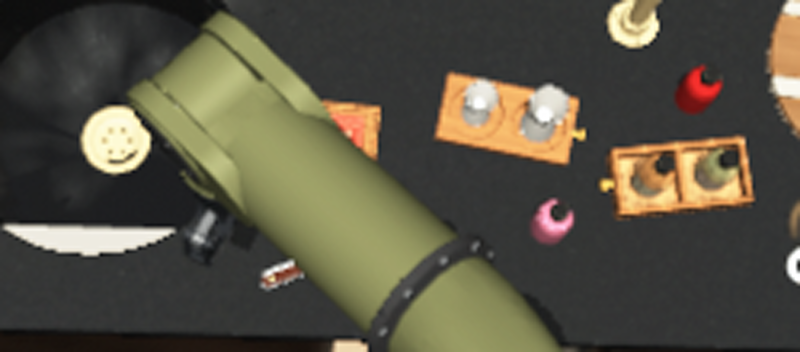

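Scene: matchbox in the tray at (155,365); jiggers and bottles stand. The grip gap (38 mm against 50 mm) was odd and the arm hides the top view, so I move away and measure the matchbox's level.

Run:
```python
from h import *
bot.movep([.3,-.5,.3],q(21)); bot.dwell(.3); st("away")
R2=[]
for n in("top","scene"):
    p,d=bot.capture(n); np.savez(f"{n}4.npz",p=p,d=d)
    for z in(.018,.023):
        r=rect(n,p,z,.53,.65,-.02,.12,4000); h=cv2.cvtColor(r,cv2.COLOR_RGB2HSV)
        m=((h[...,1]>110)&(h[...,2]>(110 if n=="top" else 140))&((h[...,0]<7)|(h[...,0]>170))).astype(np.uint8)
        c=max(cv2.findContours(m,0,2)[0],key=cv2.contourArea); b=cv2.minAreaRect(c)
        print(n,z,.65-b[0][1]/4000,.12-b[0][0]/4000,np.array(b[1])/4,b[2])
    cv2.drawContours(r,[cv2.boxPoints(b).astype(int)],-1,(0,255,255),1); R2.append(r)
    C=cloud(n,d); h=cv2.cvtColor(p,cv2.COLOR_RGB2HSV)
    m=(abs(C[...,0]-.5885)<.05)&(abs(C[...,1]-.052)<.05)&((h[...,0]<7)|(h[...,0]>172))&(h[...,1]>110)&(h[...,2]>130)
    P=C[m]; P=P[P[:,2]>.012]; A=np.linalg.lstsq(np.c_[P[:,:2]-P[:,:2].mean(0),np.ones(len(P))],P[:,2],rcond=None)[0]; print("plane slope,h",A.round(3),len(P))
F={n:fgmask(n,np.load(n+"4.npz")["p"],np.load(n+"4.npz")["d"]) for n in("top",)}
cv2.imwrite("pics/mb4.png",cv2.resize(np.hstack(R2),(800,343))[:,:,::-1])
```

```text
away 48.0 p [ 0.3003 -0.4997  0.3001] gap 0.0856 F [ 0.3 -0.4  0.4] ff 0.0
top 0.018 0.5719448776245117 0.047245323181152335 [40.00048828  5.01255703] 1.374834656715393
top 0.023 0.5707242889404297 0.047490325927734375 [39.9916687   4.96835327] 1.1691392660140991
plane slope,h [0.129 0.021 0.024] 35
scene 0.018 0.5913585243225098 0.04983943176269531 [57.49769974 43.36089706] 4.000185489654541
scene 0.023 0.5880421142578125 0.05293746948242187 [57.10694504 43.1095047 ] 3.7313966751098633
plane slope,h [0.016 0.026 0.023] 113
```

View pics/mb4.png

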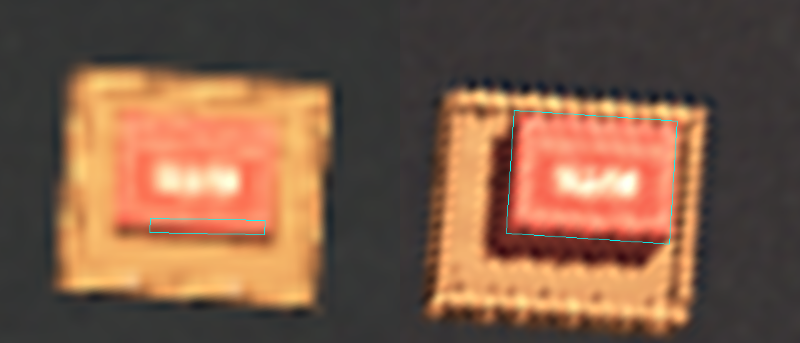

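The matchbox lies flat (top 23 mm = floor 5 + 18), centred in the tray and squared with it. The bottles and jiggers made contact at their floors' heights and stand upright in the pictures. Handing in.

```bash
python3 -c "
from bench import bot
print(bot.close_job())"
```

```text
the job is handed in; nothing more can be done
None
```

The job is handed in at about 48 s: both bottles are in the caddy and both jiggers in the board, the taller of each at the brass pull; the matchbox lies flat in the tray, and the corkscrew and look-alikes were left alone.

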